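# Drop a used toner cartridge through the tip tray of the collecting bin and latch its lid

## Task

Put the used toner cartridge that lies on the packs of paper into the collecting bin: reach in under the half-open lid, set it down gently on the rear half of the tip tray and let go, so that its own weight tips the tray and it slides in (do not push the tray yourself). When the tray has swung back level, shut the lid and press it down on its rubber seal until the latch catches and holds it, without forcing it. Leave the stapler, the hole punch and the carton where they are.

Things in the scene. Friction and masses are not known exactly. Their poses are not given: they have to be found in the camera images.
- cartridge_mid (a point): Middle of the used toner cartridge (20 mm above its underside; it lies flat on the paper). 84 long, 40 high: black waist 68 long, 50 wide, 38 high between two grey end caps 8 long, 56 wide. x along its length, y across, z up. Either end may go first. 0.28 to 0.37 kg, centre of mass near this point. Grip it across the waist, whose sides are straight.
- bin: Collecting bin, fixed to the desk, grey with clear windows, 240 wide (y), rim 185 high. Origin on the desk, midway across; x from its front (robot's side) to its rear, z up: front wall at x -135 mm, rear wall at +140. The tip tray lies 25 mm below the rim; from x = 80 back a fixed deck covers the top. The latch housing, 58 wide, stands out in front to x -190, up to z 213.
- tray_pivot (a point): Middle of the tray's pivot, which runs along the bin's y, at the bin's x -30, z 157 mm; fixed to the bin. The tray's aluminium plate is 155 long (60 in front of the pivot, 95 behind), 176 wide, open at front and rear, with side lips 10 mm high.
- tray_spot (a point): Point on the top face of the tray, midway across and 40 mm behind the pivot, 160 mm above the desk when level; moves with the tray. The right place for the middle of the cartridge's underside, its length along the bin's x. The fixed deck begins 70 mm behind this spot.
- tray (a joint): Tilt of the tip tray, rad. 0 = level, held there by its counterweight; grows as the rear goes down; stop at 0.70. The cartridge tips it if its middle lies 32 mm or more behind the pivot (not if under 22), slides off the rear edge into the bin, and the tray swings back by itself; all this takes 1 to 2 s. Until it tips it carries only about 2 N at tray_spot.
- lid (a joint): Lid opening, rad. 0 = down on its stop, 0.75 = stop when open; starts at 0.68 to 0.75, leaning over the tray. A stiff hinge keeps it where it is left (a few N move it). It meets the seal at 0.05, then the resistance at the pad grows to 15 or 20 N. The latch catches at about 0.01 (2 mm above the stop at the front) and holds it there; if it has not caught, the seal lifts the lid to about 0.04.
- lid_hinge (a point): Middle of the lid's hinge line, which runs along the bin's y, at the bin's x 90, z 185 mm, level with the lid's underside. Turns with the lid. The lid is a clear pane in a grey frame, 8 thick, 240 wide, its front edge 227 mm from the hinge.
- lid_pad (a point): Ribbed pad in the middle of the lid's front bar, on the upper face, 210 mm from the hinge along the lid and 9 mm above its underside: the place to push. Axes turn with the lid: x from front to rear along it, z out of its upper face. With the lid shut it is at the bin's x -120, z 194 mm. A steel striker bar stands 12 mm out of the front edge.
- reams: Two packs of white copy paper, one on the other, fixed: 210 (x) x 297 (y), 110 mm high, origin under its middle. The cartridge and the stapler lie on top, side by side.
- stapler: Bystander: desk stapler, 135 x 36 x 56 mm, origin under its middle; lies beside the cartridge.
- punch: Bystander on the desk: two-hole punch, 85 x 110 x 60 mm, origin under its middle.
- carton: Bystander on the desk: brown carton of a new cartridge, 70 x 130 x 60 mm, origin under its middle.

How it is judged:
On the way, in this order (a step that is already met when the one before it is completed fails the run):
1. the cartridge is set down on the rear half of the still level tray, without a bump (contact force between cartridge and tray above 0.3 N and value of joint tray below 0.25 rad and x of cartridge_mid in the frame of bin above -0.015 m and linear speed of cartridge below 0.25 m/s), for 0.04 s.
2. let go, it tips the tray by its own weight (value of joint tray above 0.5 rad and contact force between cartridge and tray above 0.1 N and contact force between the fingers and cartridge below 0.3 N and contact force between the fingers and tray below 0.3 N), for 0.02 s.
3. the cartridge lies still in the bin and the tray has swung back level (z of cartridge_mid in the frame of bin below 0.1 m and value of joint tray below 0.08 rad and linear speed of cartridge below 0.05 m/s), for 0.2 s.
At the end, for the whole second after the job is handed in: The cartridge lies at rest inside the bin, below the tray (its middle less than 100 mm above the bin's underside and within the bin's walls), the tray is back level (under 0.08 rad), and the lid is held shut by its latch (under 0.022 rad) with nothing touching it (all of step 3 and value of joint lid below 0.022 rad and x of cartridge_mid in the frame of bin between -0.135 and 0.14 m and y of cartridge_mid in the frame of bin between -0.12 and 0.12 m).
It fails at once if the cartridge is dropped from a height instead of set down (height (world z) of cartridge_mid above 0.195 m and contact force between the fingers and cartridge below 0.1 N and linear speed of cartridge above 0.3 m/s).
It fails at once if the robot pushes the tray (over 4 N) (contact force between any of the fingers, the arm and tray above 4 N).
It fails at once if the lid is forced (over 60 N) (contact force between any of the fingers, the arm and lid above 60 N).
It fails at once if the stapler, the punch or the carton is moved more than 30 mm (distance of any of stapler, punch, carton from where it was at the start of the episode above 0.03 m).
It also fails if it takes over 64 s, if anything falls off the work surface, if the arm or the gripper's body presses on something with over 40 N, if the wrist force passes 120 N, or if a joint passes its speed limit or range.

## Robot

A 7-joint arm with a two-finger parallel gripper is mounted at the origin on the work surface. World frame = base frame: x ahead of the robot, y to its left, z up, the work surface at z = 0. Lengths are in m, angles in rad, forces in N, time in s.
With the tool pointing down it reaches from about 0.4 to 0.85 m from the base axis. Payload 10.4 kg.
Tool frame: the origin (TCP) lies on the centre line of the jaws, within the pads' length; the fingertips stand 19 mm ahead of it and the grasp point (between the pads) is the TCP (tcp_to_tips is the distance from the TCP to the fingertips, in m); z points along the fingers, y is the line along which they close (so a half turn about z gives the same grasp; the last joint's range is limited). The gripper opens to 85 mm and grips with 20 to 120 N. Pads are 22 mm wide; open, the fingers measure 114 mm over their backs; the gripper's body (76 mm by 85 mm) begins 54 mm behind the grasp point. The pads swing forward as they close: fully open they stand 13 mm farther back than shut.
Start: joints at [1.206, 0.332, -0.065, 1.46, 0.022, 1.35, -0.088], TCP at [0.21, -0.589, 0.25] pointing down, gripper open.
Joint ranges: [-2.6, 2.6], [-0.5, 2.12], [-1.47, 1.34], [0.16, 2.42], [-1.27, 4.41], [0.06, 2.06], [-2.6, 2.6]. Speed limits (rad/s): [2.22, 2.22, 2.79, 2.79, 3.14, 3.14, 3.14].

## Interface

Orientations are given as a rotation vector (axis times angle).
In Python, from plant import observe, grab_frame, sign_off, silhouettes, place_of, tcp_to_tips gives the robot as it stands.
- The arm moves only by the shell command python3 -m handwheel 'ROWS' [OPENING]. ROWS is JSON, one flat list of numbers, 4 for each row, row after row: the shift along the world's x, y, z in m, then the turn about the world's z in rad. In form: [dx, dy, dz, twist, dx, dy, dz, twist, ...]. A call has 1 to 5 rows; each row is the pose to reach, as a shift and turn from the pose commanded when the call began; what a row does not reach only later rows make up. A row lasts 1/12 s, in which the tool goes at most 41.7 mm and 7.16 degrees, less where a joint would pass 70% of its speed; a pose out of reach is approached as far as the arm can. A call with a gripper value outside its range is refused whole. OPENING is the closure, from -1 (fully open) to 1 (shut), set as the call begins (- or left out, the last holds). The fingers move at their own pace and stop on an object; the grip force is fixed at half the most. Time passes only in rows, so rows that repeat a pose let the fingers close. It gives the time, the measured TCP pose, the force, the opening and the grip force at its end, in the units of the state.
- observe(): the state, without advancing time (a new reading comes with each control period).
- grab_frame(name): name is "scene" or "top" or "wrist"; returns a dict with "pixels" (480x640x3 uint8, red, green, blue), "range_z" (480x640 float32, m along the optical axis (not along the pixel's ray), 0 where there is no reading), "vertical_fov" (degrees; the focal length in pixels is half the picture's height over the tangent of half this angle, whatever the lens; pixels are square), "cx", "cy" (the principal point, pixels), "cam_to_world" (4x4, takes a point from camera to world coordinates); the wrist camera has in their place "hand_eye" (4x4, takes a point from camera to tool coordinates, whose origin is the TCP and whose axes are the flange's). Camera axes: x right, y down, z forward; pixel columns grow to the right and rows downward; lengths in m; the calibration is good to about 2 mm. A picture is of the moment at which its call begins: read the wrist's pose just before it.
- sign_off(): hands the job in; it is judged then, once.
Trained networks look in the newest picture that a camera, given by its name, has taken for a name from the list of things; names that differ only in an ending like _2 or _b are one class to them, and where a whole thing is asked for, a point or a joint stands for the part that bears it (a point fixed in the world has none). Each returns a list of dicts, best first, with "p" (0 to 1); they miss things now and then, are a little off and sometimes report something else, mostly with a low value. They report only what shows in the picture. A call takes as long as a camera call.
- silhouettes(query, camera): "region" (480x640 bool, what is visible of it) and "extent" ([left, top, right, bottom] in pixels, round what is visible of it).
- place_of(query, camera): "xy" ([column, row] in pixels: a listed point, or the origin of a listed thing).
The state is a dict: "clock": time; "qpos": joint angles; "qd": joint speeds; "effort": joint torques, N m; "ee_pos": TCP position; "tcp_rot": TCP orientation; "force": force on the tool from outside, world axes, zero at the start; "moment": the same for the moment, N m; "finger_gap": finger opening in m; "grip_force": force on a finger pad.
Only numpy, scipy, OpenCV 4.12 (cv2) and the standard library are available. Lean on these libraries where they do the work, as an engineer would, in place of code of your own. Each camera call takes 0.05 s, during which the arm holds its last target. There are 200 camera calls.

## Working session

There is one attempt and no reset: what is moved stays moved. The work goes in short steps, Python scripts to look and compute and a shell command to move; the robot and the scene stay as the last step left them, time stands still between calls to the robot, and variables do not carry over. Pictures are saved under pics/ and viewed, at most 10 in all, crops included, and the job is handed in when it is done.

```bash
mkdir -p pics; ls
cat > h.py <<'E'
import numpy as np, cv2
from plant import *
from scipy.spatial.transform import Rotation as R
def world(f,uv,T=None,z=None,rad=2):
    u,v=uv; fl=240/np.tan(np.radians(f["vertical_fov"])/2)
    T=f["cam_to_world"] if T is None else T
    ray=np.array([(u-f["cx"])/fl,(v-f["cy"])/fl,1])
    if z is None:
        p=f["range_z"][max(0,int(v)-rad):int(v)+rad+1,max(0,int(u)-rad):int(u)+rad+1]; p=p[p>0]
        if len(p)==0: return None
        d=np.median(p)
    else: d=(z-T[2,3])/(T[:3,:3]@ray)[2]
    return (T@np.r_[ray*d,1])[:3]
def wristT(f,s):
    T=np.eye(4);T[:3,:3]=R.from_rotvec(s["tcp_rot"]).as_matrix();T[:3,3]=s["ee_pos"]
    return T@f["hand_eye"]
def cloud(f,mask,T=None):
    fl=240/np.tan(np.radians(f["vertical_fov"])/2)
    v,u=np.where(mask&(f["range_z"]>0));d=f["range_z"][v,u]
    T=f["cam_to_world"] if T is None else T
    P=np.c_[(u-f["cx"])/fl*d,(v-f["cy"])/fl*d,d]
    return P@T[:3,:3].T+T[:3,3]
def save(f,n): cv2.imwrite("pics/"+n,cv2.cvtColor(f["pixels"],cv2.COLOR_RGB2BGR))
E
python3 - <<'E'
from h import *
s=observe();print(s["ee_pos"],s["tcp_rot"],s["finger_gap"],tcp_to_tips)
ims=[]
for c in("scene","top"):
    f=grab_frame(c);ims.append(f["pixels"])
    for q in("cartridge_mid","tray_spot","tray_pivot","lid_hinge","lid_pad","bin","stapler","reams","punch","carton"):
        for r in place_of(q,c)[:1]:
            w=world(f,r["xy"]);print(c,q,np.round(r["xy"]),round(r["p"],2),None if w is None else w.round(3))
    save(f,c+".png")
    for q in("cartridge_mid","stapler"):
        for r in silhouettes(q,c)[:1]:
            P=cloud(f,r["region"]);k=P[P[:,2]>P[:,2].max()-.02]
            print(c,q,r["p"],np.median(P,0).round(3),P.max(0).round(3),cv2.minAreaRect((k[:,:2]*1000).astype(np.float32)))
cv2.imwrite("pics/both.png",cv2.resize(cv2.cvtColor(np.vstack(ims),cv2.COLOR_RGB2BGR),None,fx=.62,fy=.62))
E
```

```text
pics
[ 0.20936957 -0.58852381  0.24952174] [-3.09446403e+00 -5.34067296e-01  4.88325280e-04] 0.08506143129524649 0.019
scene cartridge_mid [383. 147.] 0.65 [0.478 0.32  0.148]
scene lid_hinge [290. 303.] 0.84 [ 0.682 -0.222  0.186]
scene lid_pad [243. 193.] 0.77 [ 0.525 -0.18   0.329]
scene stapler [404. 193.] 0.85 [0.615 0.235 0.124]
scene reams [394. 205.] 0.61 [0.618 0.194 0.112]
scene punch [151. 374.] 0.84 [ 0.53  -0.46   0.041]
scene carton [385. 284.] 0.92 [0.733 0.022 0.06 ]
scene cartridge_mid 0.69 [0.478 0.331 0.144] [0.506 0.57  0.153] ((469.16497802734375, 339.80938720703125), (87.17308807373047, 54.87950134277344), 74.27589416503906)
scene stapler 0.56 [0.615 0.242 0.149] [0.637 0.339 0.166] ((610.7376098632812, 250.81402587890625), (128.7797088623047, 29.2230224609375), 80.09329986572266)
top cartridge_mid [166. 287.] 0.9 [0.471 0.326 0.147]
top tray_pivot [375. 245.] 0.65 [ 0.547 -0.179  0.306]
top lid_hinge [389. 200.] 0.78 [ 0.666 -0.227  0.199]
top lid_pad [376. 253.] 0.94 [ 0.527 -0.178  0.328]
top stapler [163. 288.] 0.65 [0.47  0.333 0.149]
top reams [191. 261.] 0.91 [0.538 0.273 0.111]
top punch [464. 270.] 0.69 [ 0.499 -0.438  0.052]
top carton [274. 204.] 0.71 [0.689 0.061 0.06 ]
top cartridge_mid 0.88 [0.468 0.336 0.148] [0.505 0.383 0.163] ((468.71337890625, 338.48223876953125), (84.17552947998047, 52.35779571533203), 74.61289978027344)
top stapler 0.87 [0.606 0.247 0.157] [0.638 0.319 0.171] ((609.5401611328125, 250.49656677246094), (126.78306579589844, 30.490081787109375), 79.13963317871094)
```

View pics/both.png

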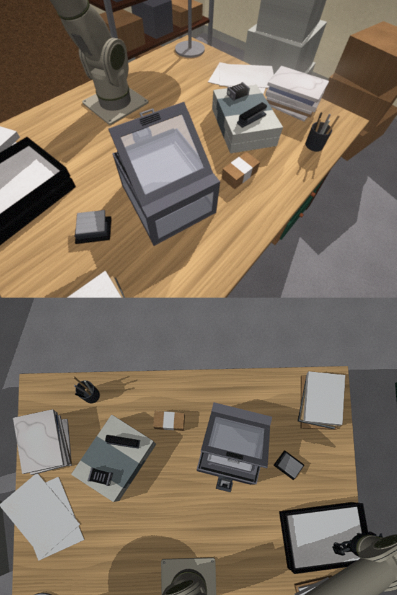

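Run:
```python
from h import *
f=grab_frame("top")
for q in("lid","lid_pad","bin","tray"):
    for r in silhouettes(q,"top")[:1]:
        m=r["region"];P=cloud(f,m);print(q,round(r["p"],2),m.sum(),P.min(0).round(3),P.max(0).round(3))
        if q in("lid","lid_pad"):
            from numpy.linalg import svd
            k=P[P[:,2]>.21]
            for _ in range(5):
                c=k.mean(0);n=svd(k-c,full_matrices=False)[2][2];k=k[np.abs((k-c)@n)<.006]
            n*=np.sign(n[2]);h=np.degrees(np.arctan2(n[1],n[0]));print("lid normal",n.round(3),"tilt",np.arccos(n[2]),"yaw",h,len(k))
fl=240/np.tan(np.radians(f["vertical_fov"])/2)
a=f["pixels"][200:330,300:450];cv2.imwrite("pics/topc.png",cv2.resize(a[...,::-1],None,fx=5,fy=4.6*1))
```

```text
lid 0.92 7392 [ 0.477 -0.383 -0.008] [ 0.75  -0.065  0.351]
lid normal [ 0.639 -0.179  0.748] tilt 0.7263215214374562 yaw -15.660716050967803 6063
lid_pad 0.56 7093 [ 0.479 -0.34  -0.   ] [ 0.712 -0.067  0.351]
lid normal [ 0.64  -0.18   0.747] tilt 0.7271636925236606 yaw -15.671072732296592 5960
bin 0.9 12038 [ 0.397 -0.349 -0.007] [ 0.753 -0.05   0.351]
tray 0.97 767 [ 0.474 -0.293 -0.003] [ 0.555 -0.093  0.349]
```

```bash
P='from plant import *;s=observe();print(s["clock"],s["ee_pos"].round(3),s["tcp_rot"].round(3),s["qpos"].round(3))'
python3 -m handwheel '[0.01,-0.035,0.01,0,0.02,-0.07,0.02,0,0.03,-0.105,0.03,0,0.04,-0.14,0.04,0,0.05,-0.175,0.05,0]' -1; python3 -c "$P"
python3 -m handwheel '[0.01,-0.035,0.01,0,0.02,-0.07,0.02,0,0.03,-0.105,0.03,0,0.04,-0.14,0.04,0,0.05,-0.175,0.05,0]'; python3 -c "$P"
python3 -m handwheel '[0.01,-0.035,0.01,0,0.02,-0.07,0.02,0,0.03,-0.105,0.03,0,0.04,-0.14,0.04,0,0.05,-0.175,0.05,0]'; python3 -c "$P"
```

```text
clock: 1.97
ee_pos: [0.2576, -0.7573, 0.2988]
tcp_rot: [3.095, 0.534, 0.0]
force: [0.6, -1.0, 1.1]
finger_gap: 0.0853
grip_force: 0.0
1.9667 [ 0.258 -0.757  0.299] [3.095 0.534 0.   ] [ 1.196  0.763 -0.025  0.724  0.017  1.654 -0.05 ]
clock: 2.38
ee_pos: [0.2646, -0.8122, 0.2998]
tcp_rot: [-3.091, -0.537, 0.04]
force: [2.0, -0.8, -1.9]
finger_gap: 0.0856
grip_force: 0.0
2.3833 [ 0.265 -0.812  0.3  ] [-3.091 -0.537  0.04 ] [ 1.21   1.03  -0.112  0.259  0.126  1.864 -0.04 ]
clock: 2.8
ee_pos: [0.2981, -0.8112, 0.2928]
tcp_rot: [3.074, 0.618, 0.002]
force: [2.7, 1.7, -0.5]
finger_gap: 0.0855
grip_force: 0.0
2.8 [ 0.298 -0.811  0.293] [3.074e+00 6.180e-01 2.000e-03] [ 1.241  1.084 -0.698  0.191  0.647  1.902 -0.062]
```

```bash
P='from plant import *;s=observe();print(s["clock"],s["ee_pos"].round(3),s["tcp_rot"].round(4),s["qpos"].round(3))'
python3 -m handwheel '[-0.01,0.03,0,0,-0.02,0.06,0,0,-0.03,0.09,0,0,-0.04,0.12,0,0,-0.04,0.12,0,0]' -1 >/dev/null; python3 -c "$P"
python3 -m handwheel '[0,0,0,0]' ; python3 -c "$P"
```

```text
3.2167 [ 0.246 -0.693  0.29 ] [ 3.0821  0.5921 -0.0279] [ 1.563  0.68  -0.762  1.003  0.467  1.611 -0.249]
clock: 3.3
ee_pos: [0.2459, -0.6867, 0.2876]
tcp_rot: [-3.077, -0.602, 0.036]
force: [1.0, -1.3, -1.7]
finger_gap: 0.0857
grip_force: 0.0
3.3 [ 0.246 -0.687  0.288] [-3.0774 -0.6017  0.036 ] [ 1.565  0.674 -0.764  1.019  0.465  1.612 -0.249]
```

```bash
cat > st.py <<'E'
from h import *
s=observe();M=R.from_rotvec(s["tcp_rot"]).as_matrix();z=M[:,2];y=M[:,1]
print("t",round(s["clock"],2),"p",s["ee_pos"].round(4),"F",s["force"].round(1),"q",s["qpos"].round(2))
print("tilt",round(np.degrees(np.arccos(-z[2])),1),"dir",round(np.degrees(np.arctan2(z[1],z[0])),1),"y az",round(np.degrees(np.arctan2(y[1],y[0])),1),"y_z",round(y[2],3),"az",round(np.degrees(np.arctan2(*s["ee_pos"][1::-1])),1),"gap",round(s["finger_gap"],4),"grip",round(s["grip_force"],1))
E
python3 -m handwheel '[0,0,0.01,-0.125,0,0,0.02,-0.25,0,0,0.03,-0.375,0,0,0.04,-0.5,0,0,0.05,-0.625]' >/dev/null; python3 st.py
python3 -m handwheel '[0,0,0.03,-0.125,0,0,0.06,-0.25,0,0,0.09,-0.375,0,0,0.12,-0.5,0,0,0.15,-0.625]' >/dev/null; python3 st.py
python3 -m handwheel '[0,0,0.04,-0.12,0,0,0.08,-0.24,0,0,0.12,-0.31,0,0,0.16,-0.31,0,0,0.2,-0.31]' >/dev/null; python3 st.py
```

```text
t 3.72 p [ 0.2468 -0.6944  0.3412] F [ 0.  -0.9 -0.1] q [ 1.48  0.66 -0.66  0.88  0.4   1.71 -0.83]
tilt 1.0 dir 165.0 y az -104.4 y_z -0.0 az -70.4 gap 0.0853 grip 0.0
t 4.13 p [ 0.2455 -0.6944  0.4693] F [ 0.6 -0.  -0.3] q [ 1.28  0.73 -0.39  0.43  0.28  2.03 -1.26]
tilt 1.2 dir 109.5 y az -135.3 y_z -0.009 az -70.5 gap 0.0853 grip 0.0
t 4.55 p [ 0.2305 -0.6942  0.5045] F [-1.3 -0.3  2.8] q [ 1.1   0.74  0.43  0.37 -0.36  2.06 -1.36]
tilt 1.9 dir 6.6 y az -149.9 y_z -0.031 az -71.6 gap 0.0854 grip 0.0
```

```bash
for i in 1 2; do python3 -m handwheel '[0,0,0.04,0,0,0,0.08,0,0,0,0.12,0,0,0,0.16,0,0,0,0.2,0]' >/dev/null; python3 st.py; done
python3 -m handwheel '[0,0,0.2,0]' >/dev/null; python3 st.py
```

```text
t 4.97 p [ 0.2706 -0.6669  0.5405] F [13.9  2.9 -3.1] q [ 1.09  0.68  0.18  0.35 -0.17  2.06 -1.41]
tilt 3.8 dir -39.5 y az -146.7 y_z -0.02 az -67.9 gap 0.0852 grip 0.0
t 5.38 p [ 0.2692 -0.6411  0.5863] F [ 2.2 -0.3 -0.8] q [ 1.04  0.61  0.33  0.37 -0.26  2.06 -1.42]
tilt 6.9 dir -50.7 y az -147.7 y_z -0.015 az -67.2 gap 0.0855 grip 0.0
t 5.47 p [ 0.2535 -0.6301  0.6021] F [-1.7 -2.  -1.4] q [ 1.03  0.57  0.34  0.41 -0.25  2.06 -1.43]
tilt 7.4 dir -56.7 y az -149.0 y_z -0.005 az -68.1 gap 0.0856 grip 0.0
```

```bash
python3 -m handwheel '[0,0,0.04,-0.1,0,0,0.08,-0.15,0,0,0.12,-0.15,0,0,0.16,-0.15,0,0,0.2,-0.15]' >/dev/null; python3 st.py
for i in 1 2 3 ; do python3 -m handwheel '[0,0,0.04,0,0,0,0.08,0,0,0,0.12,0,0,0,0.16,0,0,0,0.2,0]' >/dev/null; python3 st.py; done
```

```text
t 5.88 p [ 0.2353 -0.5887  0.6554] F [0.7 0.1 0.1] q [ 0.97  0.45  0.39  0.47 -0.21  2.06 -1.56]
tilt 10.9 dir -68.4 y az -157.7 y_z 0.003 az -68.2 gap 0.0853 grip 0.0
t 6.3 p [ 0.2212 -0.554   0.6921] F [ 0.5 -0.2 -0.6] q [ 0.92  0.36  0.42  0.51 -0.19  2.06 -1.57]
tilt 13.6 dir -68.4 y az -157.8 y_z 0.003 az -68.2 gap 0.0854 grip 0.0
t 6.72 p [ 0.2098 -0.5257  0.7226] F [ 0.1  0.1 -0. ] q [ 0.85  0.29  0.47  0.53 -0.18  2.06 -1.57]
tilt 16.4 dir -68.3 y az -157.8 y_z 0.003 az -68.2 gap 0.0854 grip 0.0
t 7.13 p [ 0.2004 -0.5025  0.7495] F [0.1 0.1 0.1] q [ 0.79  0.23  0.54  0.54 -0.17  2.06 -1.57]
tilt 19.1 dir -68.3 y az -157.8 y_z 0.003 az -68.3 gap 0.0854 grip 0.0
```

```bash
for i in 1 2 3 4 5 6; do python3 -m handwheel '[0,0,0.04,0,0,0,0.08,0,0,0,0.12,0,0,0,0.16,0,0,0,0.2,0]' >/dev/null; done; python3 st.py
```

```text
t 9.63 p [ 0.1669 -0.4223  0.8776] F [0.5 0.5 0.7] q [ 0.42  0.1   0.92  0.4  -0.17  2.06 -1.57]
tilt 35.1 dir -68.1 y az -157.8 y_z 0.003 az -68.4 gap 0.0856 grip 0.0
```

```bash
for i in 1 2 3 4 5; do python3 -m handwheel '[0,0,0.04,0,0,0,0.08,0,0,0,0.12,0,0,0,0.16,0,0,0,0.2,0]' >/dev/null; done; python3 st.py
```

```text
t 11.72 p [ 0.1474 -0.3777  0.959 ] F [0.  0.1 0.1] q [ 0.45  0.1   1.03  0.2  -0.31  2.06 -1.58]
tilt 47.1 dir -68.1 y az -157.9 y_z 0.004 az -68.7 gap 0.0852 grip 0.0
```

```bash
python3 -m handwheel '[0,0,0.04,0,0,0,0.08,0,0,0,0.12,0]' >/dev/null; for i in 1 2 3; do python3 -m handwheel '[0.012,0.027,-0.026,0.12,0.024,0.054,-0.052,0.24,0.036,0.081,-0.078,0.36,0.048,0.108,-0.104,0.48,0.06,0.135,-0.13,0.6]' >/dev/null; python3 st.py; done
```

```text
t 12.38 p [ 0.1525 -0.3355  0.9114] F [-2.3 -6.6 -0.4] q [ 0.23 -0.29  0.34  0.68  0.32  1.9  -1.72]
tilt 46.9 dir -50.8 y az -144.8 y_z -0.073 az -65.6 gap 0.0854 grip 0.0
t 12.8 p [ 0.1887 -0.2411  0.8229] F [-0.2  0.6  0.4] q [ 0.58 -0.5   0.17  1.11 -0.12  1.74 -1.45]
tilt 46.0 dir -27.7 y az -121.4 y_z -0.067 az -52.0 gap 0.0854 grip 0.0
t 13.22 p [ 0.1947 -0.1935  0.784 ] F [0.2 1.9 0.2] q [ 1.24 -0.5   0.01  1.22 -0.59  1.85 -1.09]
tilt 43.1 dir -19.7 y az -113.4 y_z -0.06 az -44.8 gap 0.0852 grip 0.0
```

```bash
python3 -m handwheel '[0,-0.035,0.016,0,0,-0.07,0.032,0,0,-0.105,0.048,0,0,-0.14,0.064,0,0,-0.175,0.08,0]' >/dev/null; python3 st.py;  python3 -m handwheel '[0,-0.025,0.03,0,0,-0.05,0.06,0,0,-0.07,0.1,0,0,-0.07,0.14,0,0,-0.07,0.18,0]' >/dev/null; python3 st.py; python3 -m handwheel '[0,0,0.04,0,0,0,0.08,0,0,0,0.12,0]' >/dev/null; python3 st.py
```

```text
t 13.63 p [ 0.1952 -0.3701  0.8647] F [-1.7 -0.2  2.8] q [ 1.21 -0.01  0.24  0.64 -0.73  1.99 -1.04]
tilt 43.0 dir -19.9 y az -113.5 y_z -0.059 az -62.2 gap 0.0857 grip 0.0
t 14.05 p [ 0.2394 -0.4033  0.9025] F [4.2 1.7 0.4] q [ 1.52  0.25 -0.58  0.2  -0.32  2.05 -1.26]
tilt 44.3 dir -21.2 y az -113.7 y_z -0.041 az -59.3 gap 0.0856 grip 0.0
t 14.3 p [ 0.2442 -0.3869  0.9208] F [-0.6 -0.5 -0.1] q [ 1.38  0.24 -0.19  0.16 -0.59  2.06 -1.26]
tilt 46.3 dir -21.9 y az -113.8 y_z -0.034 az -57.7 gap 0.0853 grip 0.0
```

```bash
python3 -m handwheel '[0,0,0.04,0.1,0,0,0.08,0.2,0,0,0.12,0.3,0,0,0.16,0.4,0,0,0.2,0.5]' >/dev/null; python3 st.py; python3 -m handwheel '[0,0,0.04,0,0,0,0.08,0,0,0,0.12,0]' >/dev/null; python3 st.py
```

```text
t 14.72 p [ 0.2632 -0.3608  0.9232] F [0.4 0.4 0.4] q [ 1.6   0.3  -0.86  0.16 -0.38  2.06 -1.13]
tilt 50.6 dir -4.6 y az -94.9 y_z -0.007 az -53.9 gap 0.0854 grip 0.0
t 14.97 p [ 0.2667 -0.3549  0.9292] F [ 0.2 -0.4  0.6] q [ 1.48  0.28 -0.37  0.16 -0.77  2.06 -1.11]
tilt 51.4 dir -4.3 y az -94.8 y_z -0.012 az -53.1 gap 0.0852 grip 0.0
```

```bash
for i in 1 2 3; do python3 -m handwheel '[0.012,0.02,-0.028,0.03,0.024,0.04,-0.056,0.06,0.036,0.06,-0.084,0.09,0.048,0.08,-0.112,0.12,0.06,0.1,-0.14,0.15]' >/dev/null; python3 st.py; done
```

```text
t 15.38 p [ 0.3098 -0.2795  0.8225] F [ 0.3 -0.5  0.9] q [ 1.82 -0.14 -0.44  0.98 -1.03  1.89 -0.68]
tilt 51.4 dir 3.7 y az -86.7 y_z -0.01 az -42.1 gap 0.0853 grip 0.0
t 15.8 p [ 0.3697 -0.178   0.6822] F [1.  0.  0.2] q [ 1.77 -0.44 -0.44  1.51 -1.13  1.79 -0.43]
tilt 51.3 dir 12.4 y az -78.1 y_z -0.01 az -25.7 gap 0.0851 grip 0.0
t 16.22 p [ 0.4123 -0.1079  0.5841] F [ 0.8 -0.7  0.4] q [ 1.21 -0.5  -0.29  1.78 -0.98  1.5  -0.42]
tilt 51.3 dir 19.7 y az -70.7 y_z -0.009 az -14.7 gap 0.0853 grip 0.0
```

```bash
for i in 1 2; do python3 -m handwheel '[0.006,0.03,-0.022,0.08,0.012,0.06,-0.044,0.16,0.018,0.09,-0.066,0.24,0.024,0.12,-0.088,0.32,0.03,0.15,-0.11,0.4]' >/dev/null; python3 st.py; done
```

```text
t 16.63 p [0.4412 0.0412 0.4751] F [ 1.9 -0.9  0.7] q [ 0.87 -0.48 -0.35  1.99 -1.03  1.38 -0.21]
tilt 51.3 dir 42.9 y az -47.5 y_z -0.01 az 5.3 gap 0.0855 grip 0.0
t 17.05 p [0.4709 0.1908 0.3652] F [ 0.7 -1.9 -0.8] q [ 0.71 -0.25 -0.61  2.04 -1.09  1.2   0.03]
tilt 51.3 dir 65.8 y az -24.6 y_z -0.009 az 22.1 gap 0.0853 grip 0.0
```

```bash
python3 -m handwheel '[-0.002,0.03,-0.025,0.05,-0.004,0.06,-0.05,0.1,-0.006,0.09,-0.075,0.155,-0.007,0.12,-0.1,0.155,-0.007,0.13,-0.115,0.155]' >/dev/null; python3 -m handwheel '[0,0,0,0]'>/dev/null; python3 st.py
python3 - <<'E'
from h import *
s=observe();f=grab_frame("wrist");T=wristT(f,s)
for r in silhouettes("cartridge_mid","wrist")[:1]:
    P=cloud(f,r["region"],T);P=P[(P[:,2]>.11)&(P[:,2]<.16)];k=P[P[:,2]>.143];print(r["p"],len(k),np.median(k,0).round(3),cv2.minAreaRect((k[:,:2]*1000).astype(np.float32)))
for r in place_of("cartridge_mid","wrist")[:1]:print(r["p"],r["xy"],world(f,r["xy"],T,z=.13).round(4),world(f,r["xy"],T))
save(f,"w1.png")
f=grab_frame("top")
for r in silhouettes("cartridge_mid","top")[:1]:
    P=cloud(f,r["region"]);k=P[(P[:,2]>.14)&(P[:,2]<.16)];print("top",r["p"],cv2.minAreaRect((k[:,:2]*1000).astype(np.float32)))
E
```

```text
t 17.55 p [0.4611 0.3217 0.2482] F [-0.2 -0.3  0.2] q [ 0.55 -0.   -0.84  2.12 -1.12  0.83  0.16]
tilt 51.2 dir 75.1 y az -15.6 y_z -0.014 az 34.9 gap 0.0858 grip 0.0
0.86 8434 [0.467 0.34  0.149] ((467.9742126464844, 343.3240051269531), (80.85454559326172, 55.36084747314453), 73.96890258789062)
0.86 [319.9, 353.1] [0.4663 0.3429 0.13  ] [0.46499123 0.33750061 0.14975266]
top 0.82 ((471.85211181640625, 349.5871887207031), (65.88041687011719, 53.657779693603516), 75.13675689697266)
```

View pics/w1.png

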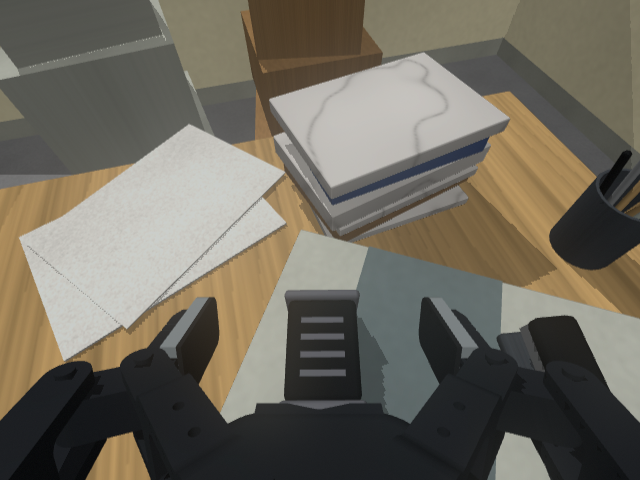

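```bash
python3 -m handwheel '[0.0045,0.01,-0.03,0,0.0045,0.01,-0.06,0,0.0045,0.01,-0.09,0,0.0045,0.01,-0.105,0,0.0045,0.01,-0.11,0]' -1 >/dev/null; python3 st.py; python3 -m handwheel '[0,0,0,0,0,0,0,0,0,0,0,0,0,0,0,0,0,0,0,0]' 1; python3 st.py;python3 -m handwheel '[0,0,0,0,0,0,0,0]' 1 >/dev/null; python3 st.py
```

```text
t 18.22 p [0.4696 0.3278 0.1406] F [-0.3 -0.8 -0.1] q [ 0.51  0.27 -0.88  2.19 -1.19  0.56  0.4 ]
tilt 51.4 dir 74.4 y az -16.1 y_z -0.012 az 34.9 gap 0.0855 grip 0.0
clock: 18.63
ee_pos: [0.47, 0.3299, 0.1446]
tcp_rot: [-1.945, -1.462, -0.932]
force: [-6.7, -3.6, 10.3]
finger_gap: 0.0505
grip_force: 59.2
t 18.63 p [0.47   0.3299 0.1446] F [-6.7 -3.6 10.3] q [ 0.51  0.27 -0.88  2.18 -1.19  0.57  0.4 ]
tilt 51.6 dir 74.4 y az -15.9 y_z -0.008 az 35.1 gap 0.0505 grip 59.2
t 18.8 p [0.4699 0.33   0.1446] F [-7.  -4.4 10.5] q [ 0.51  0.27 -0.88  2.18 -1.19  0.57  0.4 ]
tilt 51.6 dir 74.5 y az -15.9 y_z -0.008 az 35.1 gap 0.0506 grip 59.2
```

```bash
python3 -m handwheel '[0,0,0,0,0,0,0,0,0,0,0,0,0,0,0.016,0,0,0,0.016,0]' -0.3 ; python3 st.py; python3 -m handwheel '[0,0,0,0,0,0,0,0,0,0,0,0,0,0,0,0,0,0,0,0]' 1; python3 st.py
```

```text
clock: 19.22
ee_pos: [0.4706, 0.3292, 0.1603]
tcp_rot: [-1.948, -1.462, -0.932]
force: [-0.3, -0.4, -0.4]
finger_gap: 0.0555
grip_force: 2.6
t 19.22 p [0.4706 0.3292 0.1603] F [-0.3 -0.4 -0.4] q [ 0.52  0.23 -0.88  2.17 -1.17  0.6   0.35]
tilt 51.5 dir 74.3 y az -16.0 y_z -0.007 az 35.0 gap 0.0555 grip 2.6
clock: 19.63
ee_pos: [0.4698, 0.3294, 0.1586]
tcp_rot: [-1.947, -1.46, -0.93]
force: [-4.0, -2.3, 6.7]
finger_gap: 0.0496
grip_force: 61.1
t 19.63 p [0.4698 0.3294 0.1586] F [-4.  -2.3  6.7] q [ 0.52  0.23 -0.88  2.18 -1.17  0.6   0.36]
tilt 51.5 dir 74.4 y az -16.0 y_z -0.01 az 35.0 gap 0.0496 grip 61.1
```

```bash
python3 -m handwheel '[0,0,0,0,0,0,0,0,0,0,0,0,0,0,-0.01,0,0,0,-0.01,0]' -0.6 >/dev/null; python3 st.py; python3 -m handwheel '[0,0,0,0,0,0,0,0,0,0,0,0,0,0,0,0,0,0,0,0]' 1 >/dev/null; python3 st.py
python3 - <<'E'
from h import *
f=grab_frame("scene");f2=grab_frame("wrist")
for r in silhouettes("cartridge_mid","scene")[:1]: print(r["extent"])
a=cv2.resize(f["pixels"][80:240,290:490],(600,480));b=cv2.resize(f2["pixels"],(640,480))[240:,150:500]
cv2.imwrite("pics/g1.png",cv2.resize(np.hstack([a,cv2.resize(b,(700,480))])[...,::-1],(800,300)))
E
```

```text
t 20.05 p [0.4694 0.3287 0.1472] F [ 0.1 -0.5 -0.9] q [ 0.52  0.26 -0.88  2.18 -1.18  0.57  0.39]
tilt 51.4 dir 74.4 y az -16.1 y_z -0.011 az 35.0 gap 0.0682 grip 0.0
t 20.47 p [0.47   0.3291 0.1488] F [ 0.2 -2.1  1.7] q [ 0.52  0.26 -0.88  2.18 -1.18  0.57  0.38]
tilt 51.5 dir 74.4 y az -16.0 y_z -0.009 az 35.0 gap 0.0487 grip 62.3
[367.5, 133.3, 403.6, 163.8]
```

View pics/g1.png

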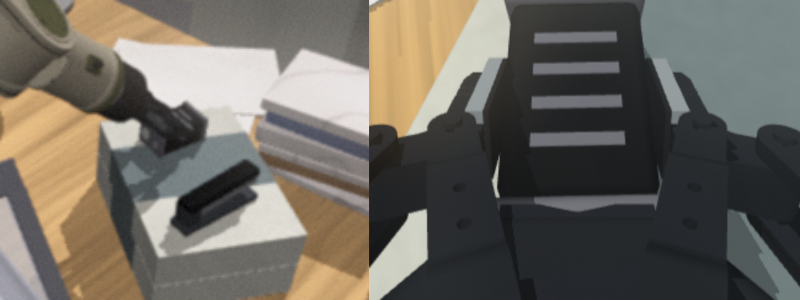

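```bash
python3 -m handwheel '[0,0,0.03,0,0,0,0.065,0,0,-0.01,0.1,-0.1,-0.005,-0.03,0.13,-0.2,-0.01,-0.055,0.16,-0.32]' >/dev/null; python3 st.py; for i in 1 2; do python3 -m handwheel '[-0.003,-0.038,0.006,-0.11,-0.006,-0.076,0.012,-0.22,-0.009,-0.114,0.018,-0.33,-0.012,-0.152,0.024,-0.44,-0.015,-0.19,0.03,-0.55]' >/dev/null; python3 st.py; done
```

```text
t 21.03 p [0.4618 0.2843 0.2952] F [ 2.1 -1.4 -5.1] q [ 0.59 -0.3  -0.78  2.2  -1.24  0.84 -0.05]
tilt 51.3 dir 58.9 y az -31.5 y_z -0.01 az 31.6 gap 0.0488 grip 63.8
t 21.45 p [0.4604 0.1426 0.313 ] F [-0.4  0.3 -3.8] q [ 0.19 -0.5  -0.26  2.34 -0.93  0.67 -0.48]
tilt 50.6 dir 35.7 y az -54.7 y_z -0.008 az 17.2 gap 0.049 grip 63.8
t 21.87 p [ 0.501  -0.0162  0.3104] F [ 0.4 -0.2 -4.2] q [ 0.08 -0.5  -0.03  2.35 -0.41  0.44 -1.12]
tilt 50.8 dir 9.0 y az -82.6 y_z -0.034 az -1.9 gap 0.0488 grip 63.8
```

```bash
python3 -m handwheel '[0.02,0.03,-0.02,-0.1,0.035,0.04,-0.04,-0.2,0.05,0.035,-0.06,-0.31,0.063,0.024,-0.06,-0.43,0.063,0.024,-0.06,-0.43]' >/dev/null;python3 -m handwheel '[0,0,0,0]' >/dev/null; python3 st.py
python3 - <<'E'
from h import *
s=observe();f=grab_frame("wrist");T=wristT(f,s)
M=R.from_rotvec(s["tcp_rot"]).as_matrix()
for r in silhouettes("cartridge_mid","wrist")[:1]:
    P=cloud(f,r["region"],T);P=P[np.linalg.norm(P-s["ee_pos"],axis=1)<.09];print(r["p"],len(P),P.max(0))
    c=P.mean(0);k=P[P[:,2]>P[:,2].max()-.012];c=k.mean(0);n=np.linalg.svd(k-c,full_matrices=False)[2][2];print("top normal",(n*np.sign(n[2])).round(3),c.round(4),cv2.minAreaRect((k[:,:2]*1000).astype(np.float32)))
for q in("cartridge_mid","tray_spot","tray_pivot","lid_hinge","lid_pad"):
  for r in place_of(q,"wrist")[:1]:print(q,round(r["p"],2),np.round(r["xy"]),world(f,r["xy"],T))
  f2=grab_frame("scene") if q=="cartridge_mid" else f2
  for r in place_of(q,"scene")[:1]:print(" scene",q,round(r["p"],2),np.round(r["xy"]),world(f2,r["xy"]))
cv2.imwrite("pics/e1.png",cv2.resize(np.hstack([f["pixels"],f2["pixels"]])[...,::-1],(800,300),interpolation=cv2.INTER_AREA))
E
```

```text
t 22.37 p [0.5478 0.0056 0.2686] F [-1.  -0.7 -3.6] q [ 0.71 -0.4  -0.8   2.31 -0.17  0.25 -1.74]
tilt 51.0 dir -7.2 y az -97.4 y_z -0.005 az 0.6 gap 0.0487 grip 63.7
0.86 20687 [0.59877187 0.03312782 0.27277344]
top normal [0.006 0.005 1.   ] [0.5519 0.0054 0.2687] ((556.2982177734375, 4.953596115112305), (55.11197280883789, 80.38432312011719), 84.09622192382812)
cartridge_mid 0.9 [320. 325.] [0.54736116 0.00531491 0.269059  ]
 scene cartridge_mid 0.72 [325. 185.] [ 0.56841558 -0.00836869  0.27078463]
tray_spot 0.87 [574. 282.] [ 0.59459129 -0.20200564  0.1604176 ]
tray_pivot 0.74 [585. 333.] [ 0.55538951 -0.1879663   0.16043039]
lid_hinge 0.89 [564. 181.] [ 0.65630813 -0.19698238  0.21033905]
 scene lid_hinge 0.77 [286. 302.] [ 0.67727762 -0.22664776  0.18886297]
 scene lid_pad 0.6 [241. 196.] [ 0.52586227 -0.1864736   0.3276325 ]
```

View pics/e1.png

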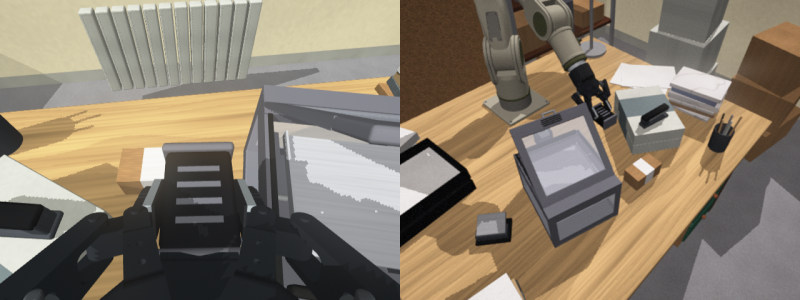

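```bash
python3 -m handwheel '[0.01,0,-0.01,-0.08,0.016,0.002,-0.018,-0.148,0.0065,-0.032,-0.018,-0.148,-0.003,-0.065,-0.018,-0.148,-0.012,-0.099,-0.018,-0.148]' >/dev/null;python3 -m handwheel '[0,0,0,0]' >/dev/null; python3 st.py
```

```text
t 23.52 p [ 0.5342 -0.1001  0.2529] F [-0.5  0.8 -5.3] q [ 0.79 -0.36 -0.7   2.35 -0.11  0.2  -1.76]
tilt 51.2 dir -16.1 y az -106.6 y_z -0.011 az -10.6 gap 0.0485 grip 63.9
```

```bash
python3 -m handwheel '[-0.001,-0.027,-0.003,0,-0.002,-0.054,-0.006,0,-0.004,-0.081,-0.008,0,-0.004,-0.081,-0.008,0]' >/dev/null; python3 st.py
python3 - <<'E'
from h import *
s=observe();f=grab_frame("wrist");T=wristT(f,s)
for q in("tray_spot","tray_pivot"):
  for r in place_of(q,"wrist")[:1]:print(q,round(r["p"],2),np.round(r["xy"]),world(f,r["xy"],T))
for r in silhouettes("cartridge_mid","wrist")[:1]:
    P=cloud(f,r["region"],T);P=P[np.linalg.norm(P-s["ee_pos"],axis=1)<.09];k=P[P[:,2]>P[:,2].max()-.012];print(cv2.minAreaRect((k[:,:2]*1000).astype(np.float32)))
for r in silhouettes("tray","wrist")[:1]:
    m=cv2.erode(r["region"].astype(np.uint8),np.ones((5,5)))>0
    P=cloud(f,m,T);k=P[(abs(P[:,2]-.16)<.006)];print("tray",r["p"],len(P),len(k),np.median(P,0), k.min(0),k.max(0));print(cv2.minAreaRect((k[:,:2]*1000).astype(np.float32)))
save(f,"e2.png")
E
```

```text
t 23.85 p [ 0.5315 -0.1778  0.245 ] F [-0.4  2.  -5. ] q [ 0.51 -0.26 -0.27  2.35 -0.18  0.15 -1.47]
tilt 51.2 dir -15.8 y az -106.3 y_z -0.01 az -18.5 gap 0.0487 grip 63.9
tray_pivot 0.74 [340. 196.] [ 0.52169637 -0.17969251  0.33435937]
((497.99627685546875, -161.6875), (18.69559669494629, 1.2270549535751343), 70.13484954833984)
tray 0.7 3176 2759 [ 0.53982048 -0.25596407  0.1609925 ] [ 0.47776635 -0.27780972  0.15838164] [ 0.5933307  -0.0918199   0.16599668]
((537.6912841796875, -185.06985473632812), (171.52685546875, 83.1619644165039), 74.61820220947266)
```

View pics/e2.png

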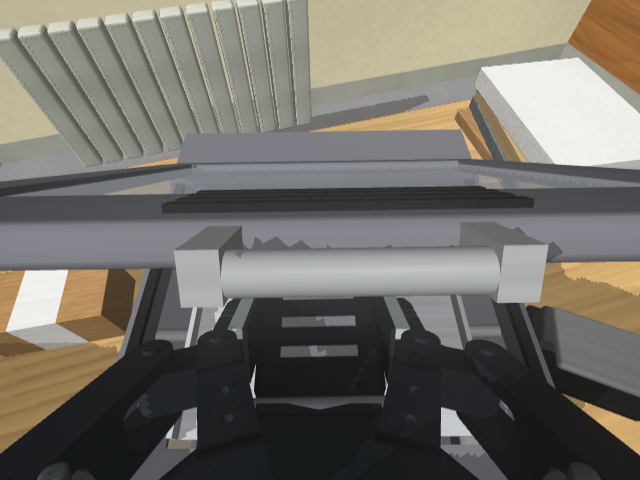

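```bash
python3 -m handwheel '[0.013,-0.004,-0.01,0,0.026,-0.009,-0.02,0,0.039,-0.013,-0.03,0,0.052,-0.018,-0.036,0,0.052,-0.018,-0.038,0]' >/dev/null; python3 st.py; python3 -m handwheel '[0,0,0,0]' >/dev/null; python3 st.py
```

```text
t 24.52 p [ 0.5837 -0.1902  0.2151] F [ 0.9 -1.  -3. ] q [ 0.53 -0.07 -0.3   2.26  0.31  0.07 -1.93]
tilt 50.8 dir -15.6 y az -106.0 y_z -0.007 az -18.0 gap 0.0488 grip 63.9
t 24.6 p [ 0.5835 -0.1879  0.2148] F [ 0.3  0.  -4.5] q [ 0.52 -0.07 -0.29  2.26  0.31  0.07 -1.93]
tilt 50.7 dir -15.4 y az -105.7 y_z -0.006 az -17.9 gap 0.0487 grip 63.9
```

```bash
python3 -m handwheel '[0,-0.002,-0.004,0,0,-0.004,-0.008,0,0,-0.004,-0.01,0,0,-0.004,-0.01,0]' >/dev/null; python3 st.py
```

```text
t 24.93 p [ 0.5826 -0.1926  0.2067] F [ 0.3  0.5 -3.8] q [ 0.   -0.09  0.22  2.3   0.88  0.07 -2.48]
tilt 50.8 dir -15.5 y az -105.8 y_z -0.007 az -18.3 gap 0.0487 grip 63.9
```

```bash
python3 -m handwheel '[0,0,-0.002,0,0,0,-0.004,0,0,0,-0.004,0]' >/dev/null; python3 st.py
```

```text
t 25.18 p [ 0.5827 -0.1916  0.2029] F [ 0.4  0.7 -3.3] q [-0.08 -0.09  0.3   2.3   1.01  0.07 -2.6 ]
tilt 50.7 dir -15.4 y az -105.7 y_z -0.007 az -18.2 gap 0.0486 grip 63.9
```

```bash
python3 -m handwheel '[0,0,-0.002,0.02,0,0,-0.003,0.03]' >/dev/null; python3 st.py; python3 -c "
from h import *
import time
s=observe();f=grab_frame('wrist');T=wristT(f,s)
for r in silhouettes('cartridge_mid','wrist')[:1]:
    P=cloud(f,r['region'],T);P=P[np.linalg.norm(P-s['ee_pos'],axis=1)<.09];P=P[P[:,2]>.14];k=P[P[:,2]>np.percentile(P[:,2],95)-.006];c=k.mean(0);n=np.linalg.svd(k-c,full_matrices=False)[2][2];print(r['p'],len(k),c,n*np.sign(n[2]),cv2.minAreaRect((k[:,:2]*1000).astype(np.float32)))
for r in place_of('cartridge_mid','wrist')[:1]:print(r['p'],world(f,r['xy'],T))
"
```

```text
t 25.35 p [ 0.5824 -0.1943  0.2028] F [-0.  -1.4 -2.3] q [-0.33 -0.11  0.56  2.31  1.05  0.07 -2.59]
tilt 50.9 dir -14.5 y az -104.7 y_z -0.005 az -18.5 gap 0.0487 grip 63.8
```

```bash
for i in 1 2; do python3 -m handwheel '[0,0,-0.002,0.01,0,0,-0.003,0.01]' >/dev/null; python3 st.py; done
```

```text
t 25.67 p [ 0.5825 -0.1937  0.2002] F [-0.8 -0.2 -4.3] q [-0.45 -0.12  0.69  2.32  1.08  0.07 -2.6 ]
tilt 50.8 dir -13.8 y az -104.1 y_z -0.005 az -18.4 gap 0.0486 grip 63.8
t 25.83 p [ 0.5828 -0.1939  0.1985] F [-0.6 -1.4  0.5] q [-0.55 -0.14  0.79  2.32  1.1   0.07 -2.6 ]
tilt 50.7 dir -13.2 y az -103.5 y_z -0.006 az -18.4 gap 0.0487 grip 64.3
```

```bash
python3 -m handwheel '[0.004,-0.001,0.001,0.01,0.004,-0.001,0.001,0.01]' >/dev/null; python3 st.py
```

```text
t 26.0 p [ 0.587  -0.1951  0.1996] F [-0.3  0.2 -3.3] q [-0.65 -0.15  0.9   2.31  1.05  0.07 -2.52]
tilt 50.7 dir -12.7 y az -103.0 y_z -0.005 az -18.4 gap 0.0489 grip 63.9
```

```bash
python3 -m handwheel '[0,0,-0.001,0,0,0,-0.0015,0]' >/dev/null; python3 st.py
```

```text
t 26.17 p [ 0.5872 -0.1946  0.1983] F [-0.9  1.4  2.1] q [-0.67 -0.15  0.91  2.32  1.11  0.07 -2.59]
tilt 50.7 dir -12.7 y az -102.9 y_z -0.006 az -18.3 gap 0.0486 grip 64.4
```

```bash
python3 -m handwheel '[0,0,0.0005,0,0,0,0.001,0,-0.014,0.004,0.012,0,-0.036,0.01,0.03,0,-0.058,0.016,0.048,0]' -1 >/dev/null; python3 st.py
python3 - <<'E'
from h import *
f=grab_frame("scene");g=grab_frame("wrist")
cv2.imwrite("pics/r1.png",cv2.resize(np.hstack([cv2.resize(f["pixels"][140:320,140:380],(640,480)),g["pixels"]])[...,::-1],(800,300),interpolation=cv2.INTER_AREA))
E
```

```text
t 26.58 p [ 0.5276 -0.1793  0.2451] F [-28.4  17.4  35.3] q [-0.61 -0.5   0.73  2.39  1.04  0.39 -2.42]
tilt 50.5 dir -12.9 y az -103.0 y_z -0.001 az -18.8 gap 0.0855 grip 0.0
```

View pics/r1.png

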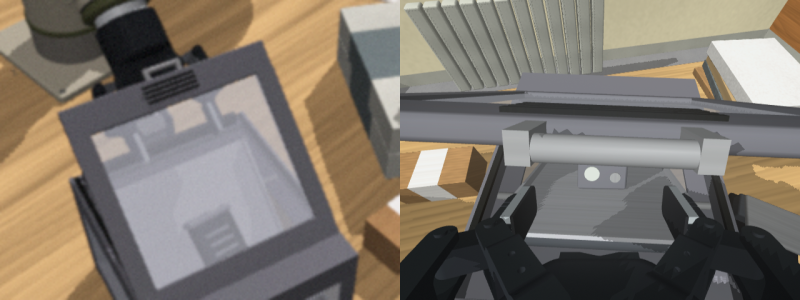

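```bash
python3 -m handwheel '[0,0,0.003,0]' >/dev/null; python3 st.py; python3 -m handwheel '[0,0,0,0,0,0,0,0]' >/dev/null; python3 st.py
python3 - <<'E'
from h import *
f=grab_frame("scene");g=grab_frame("wrist")
cv2.imwrite("pics/r2.png",cv2.resize(np.hstack([cv2.resize(f["pixels"][140:320,140:380],(640,480)),g["pixels"]])[...,::-1],(800,300),interpolation=cv2.INTER_AREA))
E
```

```text
t 26.77 p [ 0.5283 -0.1789  0.2484] F [-0.  -0.4  0.1] q [-0.6  -0.5   0.72  2.38  1.02  0.39 -2.41]
tilt 50.7 dir -12.7 y az -103.0 y_z -0.005 az -18.7 gap 0.0851 grip 0.0
t 26.93 p [ 0.5288 -0.1795  0.2491] F [-0.4 -0.1  0.4] q [-0.6  -0.5   0.72  2.38  1.02  0.39 -2.41]
tilt 50.7 dir -12.7 y az -103.0 y_z -0.006 az -18.8 gap 0.085 grip 0.0
```

View pics/r2.png

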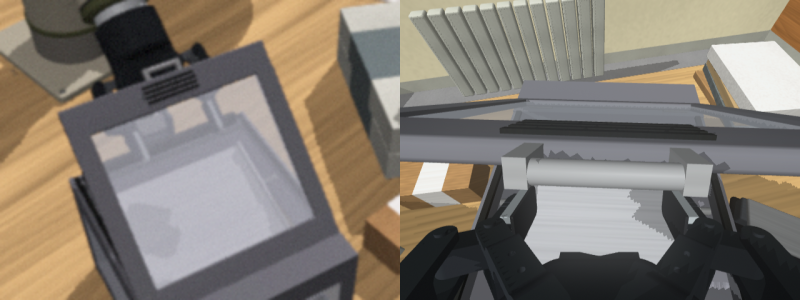

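```bash
python3 -m handwheel '[0.009,0.034,0,0,0.018,0.068,0,0,0.027,0.102,0,0,0.036,0.136,0,0,0.045,0.17,0,0]' 1 >/dev/null; python3 st.py; python3 -m handwheel '[0.006,0.03,0,0,0.01,0.05,0.02,0.1,0.01,0.06,0.06,0.22,0,0.06,0.1,0.34,0,0.06,0.14,0.46]' 1 >/dev/null; python3 st.py
```

```text
t 27.45 p [ 0.5569 -0.0765  0.2591] F [-0.3 -0.2  1.3] q [-0.08 -0.29 -0.01  2.34  0.86  0.32 -2.6 ]
tilt 51.4 dir -13.1 y az -103.0 y_z 0.003 az -7.8 gap 0.0254 grip 0.0
t 27.87 p [ 0.5614 -0.025   0.3424] F [0.4 0.1 1.1] q [-0.35 -0.42  0.24  2.23  0.34  0.44 -1.86]
tilt 51.4 dir 1.5 y az -87.8 y_z 0.015 az -2.6 gap -0.0002 grip 0.0
```

```bash
python3 -m handwheel '[0,0.01,0.03,0.12,0,0.02,0.06,0.24,0,0.02,0.09,0.36,0,0.02,0.12,0.48,0,0.02,0.14,0.6]' 1 >/dev/null; python3 st.py; python3 -m handwheel '[0,0,0,0.12,-0.005,-0.01,0,0.24,-0.01,-0.03,0,0.36,-0.02,-0.05,0,0.48,-0.03,-0.08,0,0.6]' 1 >/dev/null; python3 st.py
```

```text
t 28.28 p [ 0.5613 -0.0035  0.4847] F [ 1.  -0.1 -0.2] q [-0.66 -0.48  0.62  1.89 -0.19  0.85 -0.95]
tilt 51.4 dir 29.7 y az -59.6 y_z 0.015 az -0.4 gap 0.0003 grip 0.0
t 28.7 p [ 0.5302 -0.0832  0.4834] F [ 16.1 -75.9 -28.3] q [-1.19 -0.5   1.34  1.59 -0.37  1.41 -0.23]
tilt 51.2 dir 63.9 y az -25.3 y_z 0.019 az -8.9 gap -0.0001 grip 0.0
```

```bash
python3 -m handwheel '[0,0,0,0]' 1 >/dev/null; python3 st.py; python3 -m handwheel '[0,-0.01,0,0.04,0,-0.02,0,0.08,0,-0.03,0,0.12]' 1 >/dev/null; python3 st.py
```

```text
t 28.78 p [ 0.5306 -0.0753  0.4883] F [0.8 2.9 1.5] q [-1.2  -0.5   1.33  1.58 -0.37  1.41 -0.23]
tilt 51.2 dir 64.5 y az -24.3 y_z 0.026 az -8.1 gap -0.0002 grip 0.0
t 29.03 p [ 0.5024 -0.0914  0.4882] F [-0.  -0.2  0.3] q [-1.16 -0.5   1.34  1.57 -0.38  1.5  -0.15]
tilt 50.7 dir 68.2 y az -20.2 y_z 0.035 az -10.3 gap -0.0002 grip 0.0
```

```bash
python3 -m handwheel '[0.008,-0.02,-0.017,0.02,0.014,-0.04,-0.034,0.04,0.018,-0.06,-0.051,0.06,0.02,-0.08,-0.068,0.08,0.02,-0.1,-0.085,0.1]' 1 >/dev/null; python3 st.py;  python3 -m handwheel '[0,0,0,0]' 1 >/dev/null; python3 st.py
```

```text
t 29.45 p [ 0.4574 -0.114   0.4384] F [ 0.  -0.2  0. ] q [-1.05 -0.5   1.34  1.68 -0.38  1.54  0.03]
tilt 49.7 dir 71.2 y az -16.0 y_z 0.056 az -14.0 gap 0.0001 grip 0.0
t 29.53 p [ 0.4569 -0.1142  0.438 ] F [-0.1  0.4  0. ] q [-1.05 -0.5   1.34  1.68 -0.38  1.54  0.03]
tilt 49.7 dir 71.3 y az -16.0 y_z 0.055 az -14.0 gap -0.0003 grip 0.0
```

```bash
python3 -m handwheel '[0.015,0.01,0.02,-0.12,0.03,0.02,0.04,-0.24,0.045,0.03,0.06,-0.36,0.06,0.04,0.08,-0.48,0.075,0.05,0.1,-0.6]' 1 >/dev/null; python3 st.py; python3 -m handwheel '[0.01,0,0.01,-0.12,0.02,0,0.02,-0.24,0.03,0,0.03,-0.36,0.04,0,0.04,-0.48,0.04,0,0.04,-0.6]' 1 >/dev/null; python3 st.py
```

```text
t 29.95 p [ 0.5338 -0.0636  0.5406] F [ 0.2 -1.7  0.2] q [-0.53 -0.4   0.7   1.7  -0.4   1.15 -0.6 ]
tilt 49.9 dir 36.5 y az -50.9 y_z 0.056 az -6.8 gap 0.0002 grip 0.0
t 30.37 p [ 0.5742 -0.0629  0.5819] F [-0.   0.1 -0.3] q [-0.17 -0.36  0.17  1.69  0.02  0.93 -1.44]
tilt 50.0 dir 2.5 y az -84.9 y_z 0.055 az -6.2 gap -0.0003 grip 0.0
```

```bash
python3 -m handwheel '[-0.03,0,0.02,-0.1,-0.06,0,0.04,-0.15,-0.1,0,0.06,-0.15,-0.14,0,0.06,-0.15,-0.18,0,0.06,-0.15]' 1 >/dev/null; python3 st.py; for i in 1 2; do python3 -m handwheel '[-0.04,0,0,0,-0.08,0,0,0,-0.12,0,0,0,-0.16,0,0,0,-0.2,0,0,0]' 1 >/dev/null; python3 st.py; done
```

```text
t 30.78 p [ 0.481  -0.0661  0.6353] F [-0.5 -0.2  0.6] q [ 0.32 -0.49 -0.16  1.66 -0.12  1.11 -1.46]
tilt 49.5 dir -5.7 y az -93.2 y_z 0.053 az -7.8 gap -0.0001 grip 0.0
t 31.2 p [ 0.4789 -0.0658  0.6175] F [-0.5  4.9  0.8] q [ 0.41 -0.5  -0.2   1.69 -0.2   1.1  -1.38]
tilt 48.5 dir -4.3 y az -92.0 y_z 0.046 az -7.8 gap -0.0002 grip 0.0
t 31.62 p [ 0.4738 -0.0922  0.5992] F [-1.8 -4.3  0.6] q [ 0.35 -0.5  -0.13  1.72 -0.15  1.09 -1.41]
tilt 47.4 dir -6.3 y az -94.2 y_z 0.04 az -11.0 gap 0.0001 grip 0.0
```

```bash
for i in 1 2; do python3 -m handwheel '[-0.03,0,0.025,0,-0.06,0,0.05,0,-0.09,0,0.075,0,-0.12,0,0.1,0,-0.15,0,0.125,0]' 1 >/dev/null; python3 st.py; done;  python3 -m handwheel '[-0.03,0,-0.025,0,-0.06,0,-0.05,0,-0.09,0,-0.075,0,-0.12,0,-0.1,0,-0.15,0,-0.125,0]' 1 >/dev/null; python3 st.py
```

```text
t 32.03 p [ 0.4297 -0.1053  0.6735] F [-2.4 -4.5  0.6] q [ 0.48 -0.5  -0.13  1.55 -0.24  1.28 -1.32]
tilt 46.9 dir -6.1 y az -94.2 y_z 0.035 az -13.8 gap -0.0001 grip 0.0
t 32.45 p [ 0.3037 -0.1021  0.7958] F [ 0.1 -1.1 -0.2] q [ 0.98 -0.5  -0.12  1.22 -0.6   1.73 -1.06]
tilt 46.5 dir -4.2 y az -92.5 y_z 0.031 az -18.6 gap 0.0 grip 0.0
t 32.87 p [ 0.2925 -0.1488  0.7578] F [-0.1  0.5 -0.3] q [ 1.63 -0.5  -0.24  1.32 -0.96  1.89 -0.71]
tilt 45.9 dir -2.4 y az -91.6 y_z 0.014 az -27.0 gap -0.0001 grip 0.0
```

```bash
python3 -m handwheel '[0.03,0,-0.01,0,0.06,0,-0.02,-0.05,0.09,0,-0.03,-0.1,0.12,-0.01,-0.04,-0.15,0.15,-0.02,-0.05,-0.2]' 1 >/dev/null; python3 st.py; python3 -m handwheel '[0.02,0,-0.03,0,0.04,0,-0.06,0,0.06,0,-0.09,0,0.08,-0.005,-0.12,0,0.08,-0.01,-0.15,0]' 1 >/dev/null; python3 st.py
```

```text
t 33.28 p [ 0.4446 -0.1661  0.7076] F [ 0.6 -0.6 -0.8] q [ 1.39 -0.46 -0.51  1.38 -0.64  1.43 -1.11]
tilt 46.0 dir -13.6 y az -102.9 y_z 0.012 az -20.5 gap 0.0 grip 0.0
t 33.7 p [ 0.5246 -0.1774  0.5556] F [ 0.3 -0.6  0. ] q [ 1.36 -0.45 -0.68  1.69 -0.63  1.08 -1.08]
tilt 45.8 dir -13.6 y az -103.0 y_z 0.011 az -18.7 gap -0.0 grip 0.0
```

```bash
python3 -m handwheel '[0,0,-0.036,0,0,0,-0.072,0,0,0,-0.108,0,0,0,-0.144,0,0,0,-0.175,0]' 1 >/dev/null; python3 st.py; python3 -m handwheel '[0,0,-0.01,0,0,0,-0.02,0,0,0,-0.03,0,0,0,-0.04,0,0,0,-0.05,0]' 1 >/dev/null; python3 st.py
```

```text
t 34.12 p [ 0.5218 -0.1788  0.38  ] F [ 1.8 -0.9  0.8] q [ 1.23 -0.46 -0.7   2.06 -0.7   0.73 -0.97]
tilt 45.8 dir -13.8 y az -103.2 y_z 0.011 az -18.9 gap -0.0002 grip 0.0
t 34.53 p [ 0.5227 -0.1795  0.3329] F [ 1.  -0.2  1.7] q [ 1.21 -0.42 -0.72  2.14 -0.73  0.61 -0.92]
tilt 45.9 dir -13.8 y az -103.1 y_z 0.012 az -19.0 gap 0.0002 grip 0.4
```

Contact is about to begin; pushing the lid down.

```bash
for i in 1 2; do python3 -m handwheel '[0,0,-0.01,0,0,0,-0.02,0,0,0,-0.03,0,0,0,-0.04,0,0,0,-0.05,0]' 1 >/dev/null; python3 st.py; done
```

```text
t 34.95 p [ 0.5221 -0.1794  0.2815] F [-0.6 -0.4  1.3] q [ 1.18 -0.36 -0.75  2.22 -0.77  0.48 -0.87]
tilt 45.8 dir -13.8 y az -103.1 y_z 0.011 az -19.0 gap -0.0001 grip 0.3
t 35.37 p [ 0.5221 -0.1794  0.2314] F [-0.1 -0.2  0.9] q [ 1.14 -0.28 -0.77  2.29 -0.81  0.34 -0.81]
tilt 45.8 dir -13.8 y az -103.1 y_z 0.012 az -19.0 gap -0.0 grip 0.3
```

Run:
```python
from h import *
f=grab_frame("scene");g=grab_frame("wrist")
for r in place_of("lid_pad","scene")[:1]:print(r["p"],world(f,r["xy"]))
cv2.imwrite("pics/l1.png",cv2.resize(np.hstack([cv2.resize(f["pixels"][140:320,140:380],(640,480)),g["pixels"]])[...,::-1],(800,300),interpolation=cv2.INTER_AREA))
```

```text
0.66 [ 0.52787248 -0.45544088  0.04438905]
```

View pics/l1.png

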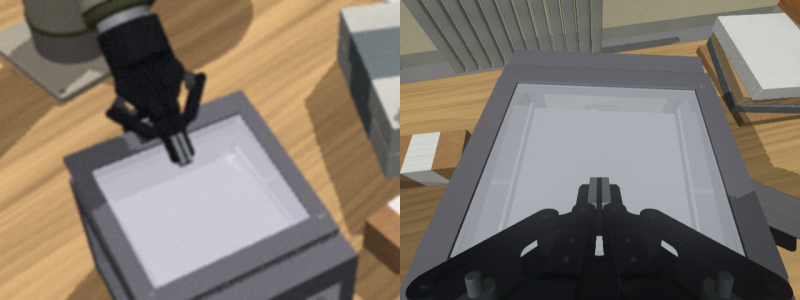

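```bash
python3 -m handwheel '[0,0,-0.003,0,0,0,-0.006,0,0,0,-0.009,0,0,0,-0.011,0]' 1 >/dev/null; python3 st.py; for i in 1 2 3; do python3 -m handwheel '[0,0,-0.0015,0,0,0,-0.002,0]' 1 >/dev/null; python3 st.py; done
```

```text
t 35.85 p [ 0.5223 -0.1794  0.2214] F [-5.5  2.   8.6] q [ 1.13 -0.26 -0.77  2.3  -0.82  0.31 -0.79]
tilt 45.9 dir -13.8 y az -103.1 y_z 0.012 az -19.0 gap 0.0001 grip 3.9
t 36.02 p [ 0.5225 -0.1796  0.2198] F [-4.3  1.5  8.9] q [ 1.13 -0.25 -0.77  2.3  -0.82  0.3  -0.79]
tilt 45.9 dir -13.8 y az -103.1 y_z 0.012 az -19.0 gap -0.0001 grip 4.1
t 36.18 p [ 0.5228 -0.1796  0.2183] F [-7.6  3.3 11.8] q [ 1.12 -0.25 -0.77  2.3  -0.82  0.29 -0.79]
tilt 45.9 dir -13.8 y az -103.1 y_z 0.012 az -19.0 gap 0.0002 grip 5.8
t 36.35 p [ 0.523  -0.1797  0.2166] F [-7.1  3.  11.4] q [ 1.12 -0.25 -0.77  2.31 -0.82  0.29 -0.78]
tilt 46.0 dir -13.8 y az -103.1 y_z 0.013 az -19.0 gap -0.0004 grip 5.9
```

```bash
for i in 1 2 3 4; do python3 -m handwheel '[0,0,-0.0015,0,0,0,-0.002,0]' 1 >/dev/null; python3 st.py | cut -d q -f1 | head -1; done
```

```text
t 36.52 p [ 0.5232 -0.1798  0.215 ] F [-11.    4.   17.3] 
t 36.68 p [ 0.5234 -0.1799  0.2134] F [-12.6   3.6  20.9] 
t 36.85 p [ 0.5238 -0.18    0.2121] F [-16.8   6.4  25.4] 
t 37.02 p [ 0.5249 -0.1805  0.2118] F [-14.9   6.9  31. ]
```

```bash
python3 -m handwheel '[0,0,-0.001,0,0,0,-0.001,0]' 1 >/dev/null; python3 st.py | head -1;  python3 -m handwheel '[0,0,0.005,0,0,0,0.02,0,0,0,0.05,0,0,0,0.08,0,0,0,0.11,0]' 1 >/dev/null; python3 st.py | head -1
python3 - <<'E'
from h import *
s=observe();f=grab_frame("wrist");T=wristT(f,s);g=grab_frame("top")
for n,F,t in(("wrist",f,T),("top",g,None)):
  for r in silhouettes("lid",n)[:1]:
    P=cloud(F,r["region"],t);P=P[(P[:,2]>.17)&(P[:,2]<.21)]
    x=(P[:,:2]-[.585,-.195])@[.963,-.27];k=(x<.08)&(x>-.13);b=np.polyfit(x[k],P[k,2],1);print(n,r["p"],k.sum(),b)
  for q in("lid_pad","lid_hinge"):
    for r in place_of(q,n)[:1]:print(q,r["p"],world(F,r["xy"],t))
g=grab_frame("scene")
for q in("lid_pad","lid_hinge"):
    for r in place_of(q,"scene")[:1]:print(q,r["p"],world(g,r["xy"]))
save(g,"l2.png")
E
```

```text
t 37.18 p [ 0.5252 -0.1806  0.2116] F [-27.7  10.7  42. ] q [ 1.11 -0.23 -0.76  2.31 -0.84  0.26 -0.77]
t 37.6 p [ 0.5216 -0.1789  0.317 ] F [ 0.4 -1.8  0.6] q [ 1.2  -0.41 -0.73  2.17 -0.74  0.58 -0.91]
wrist 0.74 38940 [-0.01139823  0.19298315]
lid_hinge 0.74 [ 0.66829019 -0.22243972  0.19351676]
top 0.68 6955 [-0.01439552  0.19273808]
lid_hinge 0.57 [ 0.67361683 -0.22096258  0.19341798]
lid_pad 0.62 [ 0.47196018 -0.16602661  0.1957864 ]
lid_hinge 0.67 [ 0.68240081 -0.22241868  0.19054942]
```

```bash
python3 -m handwheel '[0,0,0.03,0,0,0,0.06,0,0,0,0.06,0]' 1 >/dev/null; python3 -c "
from h import *
s=observe();f=grab_frame('wrist');T=wristT(f,s)
for r in silhouettes('lid','wrist')[:1]:
    P=cloud(f,r['region'],T);P=P[(P[:,2]>.17)&(P[:,2]<.21)];x=(P[:,:2]-[.585,-.195])@[.963,-.27];k=(x<.08)&(x>-.13);print(np.polyfit(x[k],P[k,2],1))
print(sign_off())"
```

```text
[-0.01057141  0.19296971]
the job is handed in; nothing more can be done
None
```

The toner cartridge went into the bin under its own weight, the tray swung back level, and the lid is shut and reads latched (about 0.01 rad open). I handed the job in at about 38 s, and `sign_off()` returned no verdict.

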